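Clip the stock-hold marker onto the bay's anchor eye

ROBOT

A 6-joint arm with a two-finger parallel gripper is mounted at the origin on a cart in front of the work surface, level with it; the furniture and walls round the work are solid. World frame = base frame: x ahead of the robot, y to its left, z up, the work surface at z = 0. Lengths are in mm, angles in rad, forces in N, time in s.
With the tool pointing down it reaches from about 425 to 950 mm from the base axis. Payload 3.5 kg.
Tool frame: the origin (TCP) lies between the finger pads; the fingertips stand arm.finger_overhang ahead of it and the grasp point (between the pads) lies 3 mm ahead of it (arm.finger_overhang is the distance from the TCP to the fingertips, in mm); z points along the fingers, y is the direction in which the jaws open and shut (so a half turn about z gives the same grasp; the last joint's range is limited). The gripper opens to 85 mm and grips with 20 to 120 N. Pads are 22 mm wide; open, the fingers measure 114 mm over their backs; the gripper's body (76 mm by 85 mm) begins 54 mm behind the grasp point. The pads swing forward as they close: fully open they stand 13 mm farther back than shut.
Start: joints at [-1.272, 0.286, 1.577, -0, 1.279, -0.15], TCP at [292.892, -608.128, 226.325] pointing down, gripper open.
Joint ranges: [-2.77, 2.77], [-0.9, 2.22], [0.21, 2.48], [-1.53, 4.67], [0.24, 2.81], [-2.84, 2.84]. Speed limits (rad/s): [2.79, 2.79, 3.14, 3.14, 3.14, 3.14].

INTERFACE

Orientations are given as a 3x3 rotation matrix whose columns are the frame's x, y, z axes.
In Python, from cell import arm gives the robot as it stands.
- The arm moves only by the tool play_rows, never from a script. Its argument "commands" is a list of rows, each an object with "turn": the turn, a rotation vector about the tool's x, y, z normalised to -1 to 1, where 1 is 0.5 rad, a list of three; "dp": the shift along the tool's x, y, z normalised to -1 to 1, where 1 is 0.3 m, a list of three; "jaw": the opening, from -1 (shut) to 1 (fully open). In form: [{"turn": [ax, ay, az], "dp": [tx, ty, tz], "jaw": jaw}, ...]. A call has 1 to 5 rows; each row is the pose to reach, as a shift and turn from the pose commanded when the call began, along the tool's axes at that moment; what a row does not reach only later rows make up. A row lasts 1/10 s, in which the tool goes at most 50 mm and 8.59 degrees, less where a joint would pass 70% of its speed; a pose out of reach is approached as far as the arm can. A call with a number of a shift or a turn outside -1 to 1 is refused whole. A call with a gripper value outside its range is refused whole. The fingers move at their own pace and stop on an object; the grip force is fixed at half the most. Time passes only in rows, so rows that repeat a pose let the fingers close. It gives the time, the measured TCP pose, the force and the opening at its end, in the units of the state.
- arm.get_obs(): the state, without advancing time (a new reading comes with each control period).
- arm.read_camera(name): name is "scene" or "top"; returns the picture (420x560x3 uint8, blue, green, red); there is no depth.
- arm.get_calibration(name): a dict with "mtx" (3x3 intrinsics, pixels), "rvec" (rotation vector, rad) and "tvec" (3), from world to camera coordinates, as OpenCV has them. Camera axes: x right, y down, z forward; pixel columns grow to the right and rows downward; lengths in mm; the calibration is good to about 2 mm. A picture is of the moment at which its call begins. get_calibration takes no time and is no camera call.
- arm.job_done(): hands the job in, once; it reports no verdict.
Trained networks look in the newest picture that a camera, given by its name, has taken for a name from the list of things; names that differ only in an ending like _2 or _b are one class to them, and where a whole thing is asked for, a point or a joint stands for the part that bears it (a point fixed in the world has none). Each returns a list of dicts, best first, with "confidence" (0 to 1); they miss things now and then, are a little off and sometimes report something else, mostly with a low value. They report only what shows in the picture. A call takes as long as a camera call. They do not tell look-alikes from the thing itself.
- arm.search_frame(thing, camera): "xy" ([column, row] in pixels, amid what is visible of it).
- arm.pinpoint(thing, camera): "xy" ([column, row] in pixels: a listed point, or the origin of a listed thing).
The state is a dict: "time": time; "q": joint angles; "qd": joint speeds; "joint_efforts": joint torques, N m; "eef_pos": TCP position; "tcp_rot": TCP orientation; "wrist_force": force on the tool from outside, world axes, zero at the start; "torque": the same for the moment, N m; "width": opening from 0.0 (shut) to 1.0 (fully open).
Only numpy, scipy, OpenCV 4.12 (cv2) and the standard library are available. Lean on these libraries where they do the work, as an engineer would, in place of code of your own. Each camera call takes 0.05 s, during which the arm holds its last target. There are 200 camera calls.

TASK

This bay goes on hold: draw the red-handled snap hook out of its sheath, stand it on the worktop clear of the sheath and let go, then take it again by the handle and push it, without ramming, straight onto the eye's front bar under the yellow hood until the bar is in the hook and the spring gate has flicked shut behind it. Let go and leave it hooked on the eye by itself (its tail may sag to the worktop). Leave the crockery, shakers and tape roll where they stand.

Things in the scene. Friction and masses are not known exactly. Their poses are not given: they have to be found in the camera images.
- snap_hook: Snap hook, red handle, steel head, 176 mm long, 24 mm thick (y), about 0.17 kg. Origin on its lower edge; +x along it to the nose, z up when it stands, as it can, on its flat 24 mm wide lower edge. Steel shank x -8 to 10, z 0 to 48. At the start it lies in the sheath, origin 10 mm outside the mouth, lower edge at 6 mm; shank and head (x over -8) stick out, the handle is enclosed.
- hook_grip (a point): Point on the rear of the red handle, at x -70, z 15 mm in the hook's frame (same axes). The handle spans x -110 to -6, z 0 to 30 mm, 24 mm thick.
- hook_mouth (a point): Middle of the mouth at the hook's front end, at x 62, z 24 mm in the hook's frame. Upper jaw x 8 to 62, z 38 to 48 mm; lower jaw x 8 to 66, z 0 to 9 mm, with a rounded lip at its end up to z 13. The eye's bar passes mouth and gate when its centre is at z 19 to 29 mm (24 best).
- hook_throat (a point): Bottom of the throat, where the bar's centre is when it is fully in: x 15, z 24 mm in the hook's frame. The throat behind the gate is free from x 10 to 51, z 9 to 38 mm; once the bar's centre is deeper than about x 22 the gate flicks shut.
- gate (a joint): Sprung gate of the snap hook, hinged at x 54, z 43 in the hook's frame, 32 mm long, hanging down across the mouth. Angle in rad: 0 shut, grows as it swings inward (away from the nose) to at most 1.4; it cannot swing outward. Pushed by the bar it takes about 3 N at first and 6 to 8 N later, dropping to nothing when it flicks shut.
- sheath: Black box-shaped sheath on a grey plate, 112 x 90 x 45 mm, fixed. Origin at worktop level under the middle of its mouth; +x points level out of the mouth (the way the hook is drawn), z up. Inside 28 mm wide, floor at 6 mm, roof 40 to 45 mm, 105 mm deep, 2 mm play each side.
- anchor: Yellow anchor post, fixed, 80 mm wide, 126 high, on a 70 x 110 mm plate. Origin at worktop level under the middle of its front face; +x is the way the hook is pushed on (level, into the front), z up. A yellow hood, 80 mm wide, underside 121 mm up, overhangs the eye to 90 mm in front of the face, so fingers cannot come down on the hook's head or shank there; the rear of the handle stays clear.
- eye_bar (a point): Middle of the front bar of the steel eye, a level bow of 10 mm round bar whose arms leave 54 mm clear between them. The bar runs along the anchor's y axis, 60 mm in front of the post's face, its centre 70 mm above the worktop. Axes as the anchor's.
- cup_mint: Mint green cup, 70 x 92 x 50 mm, bystander, origin at its underside.
- glass_shaker: Glass salt shaker, 27 mm across, 74 mm high, bystander, origin at its underside.
- glass_shaker_b: Second glass salt shaker, 27 mm across, 74 mm high, bystander, origin at its underside.
- ramekin: White ramekin, 68 mm across, 36 mm high, bystander, origin at its underside.
- cup_blue: Blue cup, 72 x 94 x 54 mm, bystander, origin at its underside.
- tape_roll: Brown packing tape roll, 79 mm across, 37 mm high, bystander, origin at its underside.
There are look-alikes about, which are no part of the job. Of the things that look like the snap_hook, the larger one is meant.

How it is judged (in metres and radians):
On the way:
1. the snap hook is out of the sheath and stands or lies on the worktop, let go (horizontal distance between snap_hook and sheath above 0.112 m and height (world z) of snap_hook below 0.02 m and linear speed of snap_hook below 0.03 m/s and contact force between the fingers and snap_hook below 0.1 N), for 0.15 s.
At the end, for the whole second after the job is handed in: The eye's front bar passes through the hook's throat (bar centre 10 to 51 mm along the hook and 9 to 38 mm above its lower edge, within 24 mm sideways), the gate is shut (under 0.15 rad), and the hook is at rest (under 0.03 m/s), let go (x of eye_bar in the frame of snap_hook between 0.01 and 0.051 m and y of eye_bar in the frame of snap_hook between -0.024 and 0.024 m and z of eye_bar in the frame of snap_hook between 0.009 and 0.038 m and value of joint gate below 0.15 rad and linear speed of snap_hook below 0.03 m/s and contact force between the fingers and snap_hook below 0.1 N); the robot touches nothing.
It fails at once if the hook is rammed against the anchor (over 40 N) (contact force between snap_hook and anchor above 40 N).
It fails at once if a bystander (cups, shakers, ramekin, tape roll) is moved more than 30 mm (distance of any of cup_mint, glass_shaker, glass_shaker_b, ramekin, cup_blue, tape_roll from where it was at the start of the episode above 0.03 m).
It also fails if it takes over 64 s, if anything falls off the work surface, if the arm or the gripper's body presses on something with over 40 N, if the wrist force passes 120 N, or if a joint passes its speed limit or range.

## Working session

There is one attempt and no reset: what is moved stays moved. The work goes in short steps, Python scripts to look and compute and a tool call to move; the robot and the scene stay as the last step left them, time stands still between calls to the robot, and variables do not carry over. Pictures are saved under pics/ and viewed, about 8 in all and at most 12, crops included, and the job is handed in when it is done.

Besides the shell and the picture viewer there is one more tool, called after "Request:" as name(argument=value, ...), one argument or row to a line, values as JSON. play_rows: Moves the arm, as the interface text tells. Its arguments: {"type":"object","properties":{"commands":{"type":"array"}},"required":["commands"]}

```bash
mkdir -p pics; cat > h.py <<'E'
import numpy as np, cv2
from cell import arm
def cal(c):
    k=arm.get_calibration(c); K=np.array(k['mtx'],float); R=cv2.Rodrigues(np.array(k['rvec'],float))[0]; t=np.array(k['tvec'],float).ravel()
    return K,R,t
def ray(c,xy,z):
    K,R,t=cal(c); d=R.T@np.linalg.solve(K,[xy[0],xy[1],1]); o=-R.T@t
    return o+d*(z-o[2])/d[2]
def proj(c,P):
    K,R,t=cal(c); p=(R@np.atleast_2d(P).T+t[:,None]); p=K@p; return (p[:2]/p[2]).T
def shot(c,name):
    im=np.array(arm.read_camera(c)); cv2.imwrite('pics/'+name,im); return im
E
python3 - <<'E'
from h import *
for c in ('scene','top'):
    im=shot(c,c+'0.png'); K,R,t=cal(c); print(c,'cam',(-R.T@t).round(),'f',K[0,0].round(), 'fwd',R[2].round(2))
    for n,z in (('snap_hook',6),('hook_grip',21),('hook_mouth',30),('hook_throat',30),('sheath',0),('anchor',0),('eye_bar',70)):
        print(n,[(np.round(d['xy']).tolist(),round(d['confidence'],2),ray(c,d['xy'],z).round().tolist()[:2]) for d in arm.pinpoint(n,c)[:4]])
print(arm.finger_overhang, arm.get_obs())
E
```

```text
scene cam [-374. -920.  857.] f 458.0 fwd [ 0.59  0.61 -0.53]
snap_hook [([239.0, 194.0], 0.64, [521.0, 226.0]), ([324.0, 255.0], 0.58, [465.0, -232.0])]
hook_grip [([315.0, 259.0], 0.78, [417.0, -238.0]), ([227.0, 187.0], 0.72, [504.0, 278.0])]
hook_mouth [([335.0, 247.0], 0.51, [491.0, -250.0]), ([254.0, 191.0], 0.48, [545.0, 170.0])]
hook_throat [([325.0, 252.0], 0.88, [455.0, -243.0]), ([239.0, 189.0], 0.5, [520.0, 223.0])]
sheath [([236.0, 196.0], 0.8, [508.0, 228.0])]
anchor [([315.0, 218.0], 0.72, [604.0, -72.0])]
eye_bar [([303.0, 204.0], 0.98, [553.0, -61.0])]
top cam [ 327.   10. 1507.] f 449.0 fwd [ 0.11  0.   -0.99]
snap_hook [([207.0, 200.0], 0.78, [516.0, 233.0]), ([344.0, 209.0], 0.55, [472.0, -227.0]), ([384.0, 185.0], 0.55, [550.0, -364.0])]
hook_grip [([346.0, 225.0], 0.64, [416.0, -226.0])]
hook_mouth [([226.0, 190.0], 0.75, [542.0, 166.0]), ([403.0, 214.0], 0.74, [448.0, -414.0]), ([345.0, 197.0], 0.6, [509.0, -225.0])]
hook_throat [([213.0, 198.0], 0.77, [520.0, 212.0]), ([222.0, 194.0], 0.61, [530.0, 180.0]), ([346.0, 204.0], 0.54, [485.0, -229.0])]
sheath [([20
[... 336 characters left out ...]
.18590991e-07,
        1.27859609e+00, -1.49978192e-01]), 'qd': array([ 0.00123107,  0.00154192,  0.00064071,  0.00115679,  0.00123654,
       -0.00099973]), 'joint_efforts': array([ 3.99641940e-04, -4.05914140e+01, -2.92922974e+01, -6.43574572e-05,
        4.32689585e-04, -3.03956327e-06]), 'eef_pos': array([ 292.89028199, -608.12936395,  226.34046044]), 'tcp_rot': array([[ 9.00980924e-01,  4.33858704e-01,  5.49548596e-06],
       [ 4.33858704e-01, -9.00980924e-01, -1.85527715e-05],
       [-3.09795340e-06,  1.90999577e-05, -1.00000000e+00]]), 'wrist_force': array([-0.47658661, -0.73836024, -0.05098126]), 'torque': array([-0.01764114, -0.00304346, -0.00662438]), 'width': 0.9994719082611427}
```

```bash
python3 - <<'E'
import cv2
a=cv2.imread('pics/top0.png')[130:270,150:440]; cv2.imwrite('pics/a.png',cv2.resize(a,None,fx=2.75,fy=2.75,interpolation=2))
b=cv2.imread('pics/scene0.png')[130:310,180:420]; cv2.imwrite('pics/b.png',cv2.resize(b,None,fx=3.3,fy=3.3,interpolation=2))
E
```

```text
(no output)
```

View pics/a.png

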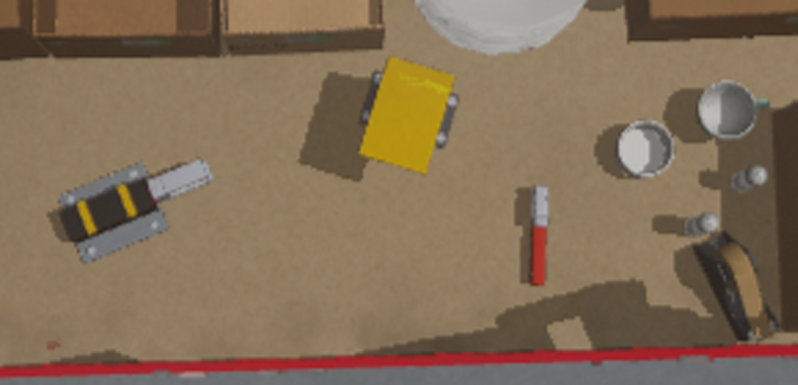

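View pics/b.png

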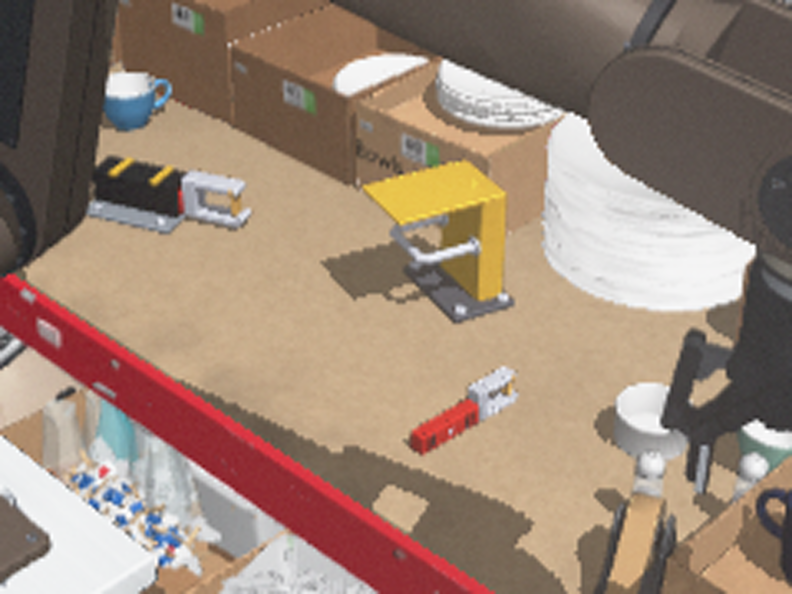

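The top crop shows the sheath at the left with the steel head pointing right and up (nose near full-frame px 226,191). The yellow hood is at centre, with its front towards the robot. The small look-alike hook lies at about (345,212), and the bystanders are on the right. The scene crop shows the eye bar under the hood. Next I'll fit silhouettes for precise poses.

```bash
cat > fit.py <<'E'
from h import *
from scipy.optimize import minimize
def boxpts(x0,x1,y0,y1,z0,z1): return np.array([[x,y,z] for x in(x0,x1) for y in(y0,y1) for z in(z0,z1)],float)
def place(P,x,y,a):
    c,s=np.cos(a),np.sin(a); return np.c_[x+c*P[:,0]-s*P[:,1], y+s*P[:,0]+c*P[:,1], P[:,2]]
def render(c,boxes,x,y,a,shape,S=8):
    m=np.zeros((shape[0]*4,shape[1]*4),np.uint8)
    for b in boxes:
        p=(proj(c,place(boxpts(*b),x,y,a))+.5)*4-.5
        cv2.fillConvexPoly(m,np.round(cv2.convexHull(p.astype(np.float32))*16).astype(np.int32),255,cv2.LINE_AA,4)
    return cv2.resize(m,(shape[1],shape[0]),interpolation=cv2.INTER_AREA)/255.
def fit(items,x0,fn=lambda p:p[:3]):
    # items: (camera,mask,boxes)
    def cost(p): return sum(np.abs(render(c,b(p) if callable(b) else b,*p[:3],m.shape)-m).sum() for c,m,b in items)
    best=None
    for k in range(3):
        s=np.array([[0]*len(x0)]+[[ (8,8,.1,8)[i] if i==j else 0 for i in range(len(x0))] for j in range(len(x0))])/(k+1)
        r=minimize(cost,x0,method='Nelder-Mead',options=dict(initial_simplex=np.array(x0)+s,xatol=.02,fatol=.05,maxiter=400)); x0=r.x
    return r
E
python3 - <<'E'
from fit import *
T=cv2.imread('pics/top0.png'); S=cv2.imread('pics/scene0.png')
def win(m,r): o=np.zeros(m.shape); y0,y1,x0,x1=r; o[y0:y1,x0:x1]=m[y0:y1,x0:x1]; return o
hs=cv2.cvtColor(T,cv2.COLOR_BGR2HSV); 
y=win((hs[...,0]>20)&(hs[...,0]<32)&(hs[...,1]>180),(145,200,275,325))
print('yellow',y.sum())
r=fit([('top',y,lambda p:[(-90,p[3],-40,40,121,126),(0,p[3],-40,40,0,126)])],[604,-72,-.27,25]); print('anchor',r.x.round(3),r.fun)
for b in (0,60): print(r.x[:2]-b*np.array([np.cos(r.x[2]),np.sin(r.x[2])]))
g=win((hs[...,1]<70)&(hs[...,2]>110),(180,210,204,232)); print('steel',g.sum())
cv2.imwrite('pics/m.png',np.uint8(g[180:215,150:240]*255))
for nm,mk in (('steel',g),):
  q=fit([('top',mk,[(-4,66,-12,12,6,54)])],[526,228,-1.2]); print('hook',q.x.round(3),q.fun)
print(hs[186:202,204:230,1]); 
E
```

```text
yellow 924.0
anchor [ 6.1348e+02 -7.7438e+01 -3.2500e-01  2.4673e+01] 52.4470588235294
[613.4795962  -77.43826878]
[556.61617919 -58.29272606]
steel 233.0
hook [516.563 230.524  -1.216] 47.654901960784315
[[ 83  85  87  84  89  86  87  87  87  90  90  88  88  84  84  84  86  89
   87  86  85  85  87  87  88  84]
 [ 85  85  86  86  87  83  86  87  86  86  88  85  87  84  84  84  82  95
   88  87  84  86  87  85  82  82]
 [ 83  81  86  87  84  82  83  86  87  84  85  85  85  86  81  92  92  17
    5  49  44  77  86  84  82  83]
 [ 83  85  87  86  83  81  81  85  86  86  89  90  90  80  55   9   5   6
    8   6   5  39  79  85  84  84]
 [ 83  84  85  84  82  79  82  84  89  91  91  52   4   5   5   8   9   8
    8   8   8   7  62  86  86  88]
 [ 88  86  84  84  85  86  88  88  88  49   6   7   8   8   9   9   8   8
    9   9   7   9  38  81  86  86]
 [ 87  86  83  89  91  88  57   4   7   5  10   9   8   8   8   8   9   8
    8   9   8   8  27  77  84  83]
 [ 81  89  87  88  51   6   7   8  10   8   9   9   9   9   9   8   9   8
    9   8   9   7   5  64  84  84]
 [ 77  69  22   6   5  10  10  10   9   6   9   9   9   9   9   8   8   9
    9  18  13   4   9  34  83  89]
 [  4   7   7  10   9   8  10  10   8   9   9   8   8   8   9   9   8  10
   27  63   5   8   9  32  78  86]
 [  8   8   8   8  10   8   8   9   9   9   8   9   9   9   8   9   8  10
    6   3   7  27  62  73  84  86]
 [  7   8   8   8   8   9   8   9  10   8   8   8   8   9   6   7   8   8
    8  20  58  83  86  83  82  84]
 [  8   8   8   8   8   9   9   8   8  10   9   6   8   9   8   9  14  45
   73  84  84  84  86  86  82  86]
 [ 51   8  10   9   9   9   8   8   8   8   8  10   9   5  20  57  79  86
   88  86  83  84  85  86  86  87]
 [114   9  10   9   9   9   9   5   8   8   8  15  20  62  81  86  83  84
   83  85  84  84  85  86  85  86]
 [ 79  46   8   9   7   5   9   8   4  18  50  75  83  88  86  84  84  84
   84  86  87  84  87  85  86  83]]
```

```bash
python3 - <<'E'
from fit import *
import fit as F
T=cv2.imread('pics/top0.png'); S=cv2.imread('pics/scene0.png')
def soft(I,r,hi,lo):
    s=cv2.cvtColor(I,cv2.COLOR_BGR2HSV)[...,1].astype(float); o=np.zeros(s.shape); y0,y1,x0,x1=r
    o[y0:y1,x0:x1]=np.clip((s-lo)/(hi-lo),0,1)[y0:y1,x0:x1]; return o
y=soft(T,(147,198,278,322),240,95)
hs=cv2.cvtColor(T,cv2.COLOR_BGR2HSV); print(hs[150:196:6,280:320:4,1], y.sum())
y[hs[...,0]>35]=0; y[hs[...,2]<110]=0
print(cv2.minAreaRect(np.argwhere(y>.5)[:,::-1].astype(np.float32)))
r=fit([('top',y,lambda p:[(-90,p[3],-40,40,121,126)])],[604,-72,-.27,25]); print('anchor',r.x.round(3),r.fun)
g=soft(T,(184,206,208,232),8,85)
mk=np.ones_like(g); mk[:,:208]=0
old=F.render
F.render=lambda *a,**k: old(*a,**k)*mk
q=fit([('top',g,[(-8,66,-12,12,6,15),(-8,62,-12,12,44,54),(-8,10,-12,12,6,54)])],[526,228,-1.2]); print('hook',q.x.round(3),q.fun)
ax,ay,aa,t=r.x; hx,hy,ha=q.x
def draw(I,c,crop,f):
    y0,y1,x0,x1=crop; J=cv2.resize(I[y0:y1,x0:x1],None,fx=f,fy=f,interpolation=2)
    def dl(P,x,y,a,col):
        p=(proj(c,place(P,x,y,a))-[x0,y0]+.5)*f; 
        cv2.polylines(J,[np.round(p).astype(int)],False,col,1)
    def rect(X0,X1,Y,z): return np.array([[X0,-Y,z],[X1,-Y,z],[X1,Y,z],[X0,Y,z],[X0,-Y,z]],float)
    dl(rect(-90,t,40,126),ax,ay,aa,(255,0,0)); dl(np.array([[0,-40,0],[0,-40,121],[0,40,121.],[0,40,0],[0,-40,0]]),ax,ay,aa,(255,0,255))
    dl(np.array([[-60,-27,70],[-60,27,70],[0,27,70],[0,-27,70],[-60,-27,70.]]),ax,ay,aa,(0,0,255))
    for z in(6,54): dl(rect(-8,64,12,z),hx,hy,ha,(0,0,255))
    dl(rect(-122,-10,45,0),hx,hy,ha,(255,0,0));
    return J
cv2.imwrite('pics/o1.png',draw(T,'top',(140,240,165,330),4.8)); cv2.imwrite('pics/o2.png',draw(S,'scene',(160,250,200,345),5.5))
E
```

```text
[[ 84  86  86 145  85  83  83  83  82  83]
 [ 82  85  40 217 219 217 213 206 149  86]
 [ 94  59 216 223 219 220 219 223 223  84]
 [ 90  47 222 224 222 227 221 220 129  75]
 [ 88 215 232 227 230 225 225 228  18  85]
 [ 93 231 234 226 228 228 225 171  48  84]
 [133 235 234 231 231 235 231  87  87  86]
 [ 93  87  89  89  87 129 234  86  88  89]] 849.048275862069
((297.45135498046875, 171.40811157226562), (25.36490821838379, 37.27538299560547), 17.10272979736328)
anchor [ 6.13424e+02 -7.68990e+01 -3.18000e-01  2.54960e+01] 129.5791751183232
hook [517.457 230.74   -1.221] 15.868856633562519
```

View pics/o1.png

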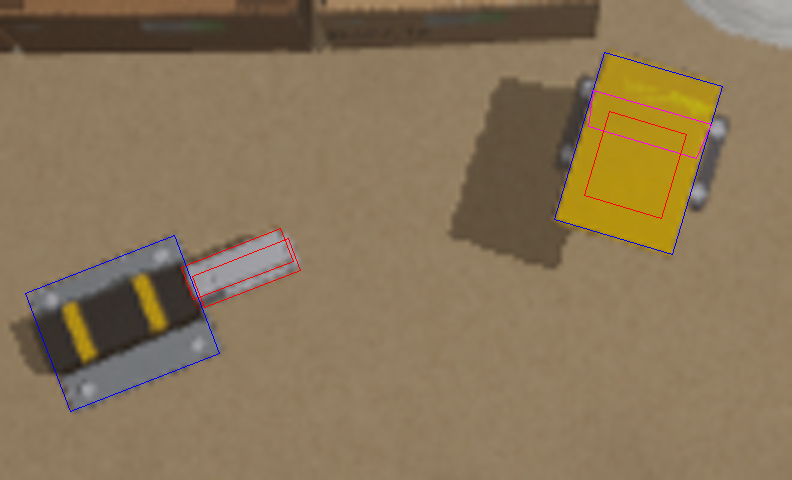

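View pics/o2.png

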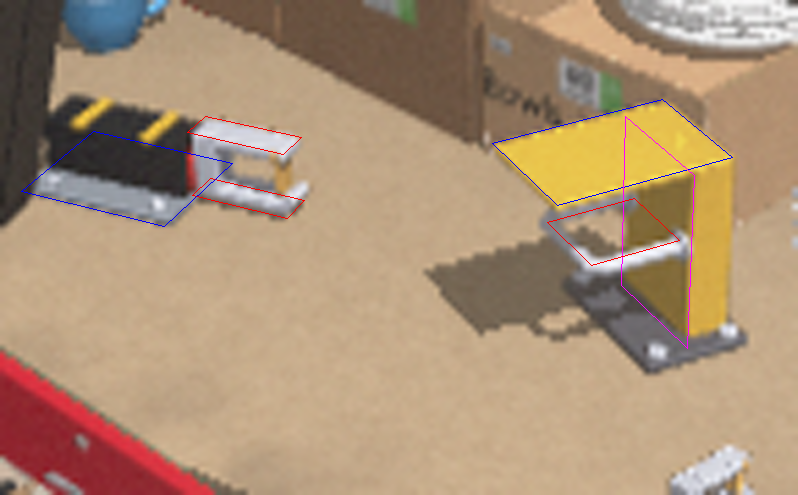

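The overlays match the hood, plate and steel head well: hook origin (517,231) with yaw -1.22, and bar middle about (556,-58) with yaw -0.31. I'll plan the draw from these.

```bash
cat > plan.py <<'E'
from h import *
from scipy.spatial.transform import Rotation as Ro
def tool(yaw): c,s=np.cos(yaw),np.sin(yaw); return np.array([[c,s,0],[s,-c,0],[0,0,-1.]])
def step(p,R,p1,R1):
    d=R.T@(np.array(p1,float)-p)/300; t=Ro.from_matrix(R.T@R1).as_rotvec()/.5
    return d.round(3),t.round(3)
def plan(wps,p=None,R=None):
    o=arm.get_obs(); p=o['eef_pos'] if p is None else p; R=o['tcp_rot'] if R is None else R
    for q,yaw in wps:
        R1=tool(yaw); d,t=step(p,R,q,R1); print(q,'dp',d.tolist(),'turn',t.tolist())
        p=p+R@(d*300); R=R@Ro.from_rotvec(t*.5).as_matrix()
E
python3 - <<'E'
from plan import *
y=np.pi-1.221
plan([((360,-400,226),.949),((430,-160,226),1.449),((490,60,226),y),((520,223,140),y),((520,223,39),y)])
E
```

```text
(360, -400, 226) dp [0.503, -0.528, 0.001] turn [0.0, 0.0, -1.0]
(430, -160, 226) dp [0.786, -0.277, 0.0] turn [0.0, 0.0, -1.0]
(490, 60, 226) dp [0.752, 0.109, 0.0] turn [0.0, 0.0, -0.944]
(520, 223, 140) dp [0.476, 0.28, 0.287] turn [-0.0, 0.0, 0.0]
(520, 223, 39) dp [-0.0, 0.0, 0.336] turn [-0.0, 0.0, 0.0]
```

Request:
play_rows(
  commands=[
    {"dp": [0.503,-0.528,0],"turn": [0,0,-1],"jaw": 1},
    {"dp": [0.503,-0.528,0],"turn": [0,0,-1],"jaw": 1},
    {"dp": [0.503,-0.528,0],"turn": [0,0,-1],"jaw": 1},
    {"dp": [0.503,-0.528,0],"turn": [0,0,-1],"jaw": 1},
    {"dp": [0.503,-0.528,0],"turn": [0,0,-1],"jaw": 1},
  ],
)

```text
time: 1.3
eef_pos: [361.0, -396.3, 226.3]
tcp_rot: [[0.58, 0.815, 0.0], [0.815, -0.58, 0.001], [0.001, -0.0, -1.0]]
wrist_force: [-0.2, -0.1, -0.6]
width: 1.002
```

Request:
play_rows(
  commands=[
    {"dp": [0.786,-0.277,0],"turn": [0,0,-1],"jaw": 1},
    {"dp": [0.786,-0.277,0],"turn": [0,0,-1],"jaw": 1},
    {"dp": [0.786,-0.277,0],"turn": [0,0,-1],"jaw": 1},
    {"dp": [0.786,-0.277,0],"turn": [0,0,-1],"jaw": 1},
    {"dp": [0.786,-0.277,0],"turn": [0,0,-1],"jaw": 1},
  ],
)

```text
time: 1.8
eef_pos: [430.4, -158.6, 226.9]
tcp_rot: [[0.122, 0.992, 0.001], [0.992, -0.122, -0.001], [-0.001, 0.001, -1.0]]
wrist_force: [1.7, 0.0, -0.3]
width: 0.998
```

Request:
play_rows(
  commands=[
    {"dp": [0.752,0.109,0],"turn": [0,0,-0.944],"jaw": 1},
    {"dp": [0.752,0.109,0],"turn": [0,0,-0.944],"jaw": 1},
    {"dp": [0.752,0.109,0],"turn": [0,0,-0.944],"jaw": 1},
    {"dp": [0.752,0.109,0],"turn": [0,0,-0.944],"jaw": 1},
    {"dp": [0.752,0.109,0],"turn": [0,0,-0.944],"jaw": 1},
  ],
)

```text
time: 2.3
eef_pos: [490.6, 62.9, 226.8]
tcp_rot: [[-0.345, 0.939, 0.001], [0.939, 0.345, 0.0], [-0.0, 0.001, -1.0]]
wrist_force: [0.4, -0.8, 0.3]
width: 0.996
```

Request:
play_rows(
  commands=[
    {"dp": [0.476,0.28,0.287],"turn": [0,0,0],"jaw": 1},
    {"dp": [0.476,0.28,0.287],"turn": [0,0,0],"jaw": 1},
    {"dp": [0.476,0.28,0.287],"turn": [0,0,0],"jaw": 1},
    {"dp": [0.476,0.28,0.287],"turn": [0,0,0],"jaw": 1},
    {"dp": [0.476,0.28,0.287],"turn": [0,0,0],"jaw": 1},
  ],
)

```text
time: 2.8
eef_pos: [518.5, 225.6, 137.0]
tcp_rot: [[-0.346, 0.938, -0.005], [0.938, 0.346, -0.001], [0.001, -0.005, -1.0]]
wrist_force: [0.9, 0.3, -0.7]
width: 1.003
```

```bash
python3 - <<'E'
from plan import *
o=arm.get_obs(); print(o['time'],o['eef_pos'],o['tcp_rot'].round(3),o['q'].round(2))
y=np.pi-1.221
plan([((520,223,39),y)])
E
```

```text
2.8 [518.53397738 225.61104848 136.95917017] [[-0.346  0.938 -0.005]
 [ 0.938  0.346 -0.001]
 [ 0.001 -0.005 -1.   ]] [ 0.23  0.14  1.92  0.    1.09 -0.12]
(520, 223, 39) dp [-0.01, 0.003, 0.327] turn [-0.01, -0.002, 0.007]
```

Request:
play_rows(
  commands=[
    {"dp": [-0.01,0.003,0.16],"turn": [0,0,0],"jaw": 1},
    {"dp": [-0.01,0.003,0.25],"turn": [0,0,0],"jaw": 1},
    {"dp": [-0.01,0.003,0.31],"turn": [0,0,0],"jaw": 1},
    {"dp": [-0.01,0.003,0.327],"turn": [0,0,0],"jaw": 1},
    {"dp": [-0.01,0.003,0.327],"turn": [0,0,0],"jaw": 1},
  ],
)

```text
time: 3.3
eef_pos: [522.0, 219.8, 42.0]
tcp_rot: [[-0.342, 0.94, -0.001], [0.94, 0.342, -0.0], [-0.0, -0.001, -1.0]]
wrist_force: [-0.3, 0.3, 0.2]
width: 0.998
```

Request:
play_rows(
  commands=[
    {"dp": [0,0,0],"turn": [0,0,0],"jaw": -0.2},
    {"dp": [0,0,0],"turn": [0,0,0],"jaw": -0.2},
    {"dp": [0,0,0],"turn": [0,0,0],"jaw": -1},
    {"dp": [0,0,0],"turn": [0,0,0],"jaw": -1},
    {"dp": [0,0,0],"turn": [0,0,0],"jaw": -1},
  ],
)

```text
time: 3.8
eef_pos: [522.1, 220.5, 43.1]
tcp_rot: [[-0.343, 0.939, 0.001], [0.939, 0.343, -0.0], [-0.0, 0.001, -1.0]]
wrist_force: [-0.8, -1.4, 3.5]
width: 0.26
```

Request:
play_rows(
  commands=[
    {"dp": [-0.02,0,0],"turn": [0,0,0],"jaw": -1},
    {"dp": [-0.07,0,0],"turn": [0,0,0],"jaw": -1},
    {"dp": [-0.13,0,0],"turn": [0,0,0],"jaw": -1},
    {"dp": [-0.19,0,0],"turn": [0,0,0],"jaw": -1},
    {"dp": [-0.25,0,0],"turn": [0,0,0],"jaw": -1},
  ],
)

```text
time: 4.3
eef_pos: [547.4, 148.7, 41.7]
tcp_rot: [[-0.343, 0.939, -0.001], [0.939, 0.343, -0.0], [0.0, -0.001, -1.0]]
wrist_force: [0.3, 0.5, -0.7]
width: 0.254
```

Request:
play_rows(
  commands=[
    {"dp": [-0.06,0,0],"turn": [0,0,0],"jaw": -1},
    {"dp": [-0.12,0,0],"turn": [0,0,0],"jaw": -1},
    {"dp": [-0.18,0,0],"turn": [0,0,0],"jaw": -1},
    {"dp": [-0.22,0,0],"turn": [0,0,0],"jaw": -1},
    {"dp": [-0.22,0,0],"turn": [0,0,0],"jaw": -1},
  ],
)

```text
time: 4.8
eef_pos: [570.3, 86.1, 41.6]
tcp_rot: [[-0.341, 0.94, -0.001], [0.94, 0.341, -0.001], [-0.0, -0.001, -1.0]]
wrist_force: [0.5, -0.1, -1.2]
width: 0.255
```

```bash
python3 - <<'E'
from h import *
T=shot('top','top1.png'); S=shot('scene','scene1.png')
a=cv2.resize(T[150:240,170:310],(800,514),interpolation=2); cv2.imwrite('pics/c.png',a)
b=cv2.resize(S[140:260,190:350],(800,600),interpolation=2); cv2.imwrite('pics/d.png',b)
for c in('top','scene'):
  for n,z in(('hook_grip',21),('hook_mouth',30)): print(c,n,[(ray(c,d['xy'],z)[:2].round(),round(d['confidence'],2)) for d in arm.pinpoint(n,c)[:3]])
E
```

```text
top hook_grip [(array([ 418., -225.]), 0.79), (array([539., 155.]), 0.62)]
top hook_mouth [(array([ 507., -227.]), 0.55), (array([613., 450.]), 0.37)]
scene hook_grip [(array([541., 142.]), 0.75), (array([ 417., -231.]), 0.75)]
scene hook_mouth [(array([ 506., -241.]), 0.66), (array([584.,  39.]), 0.57), (array([542.,  63.]), 0.44)]
```

View pics/d.png

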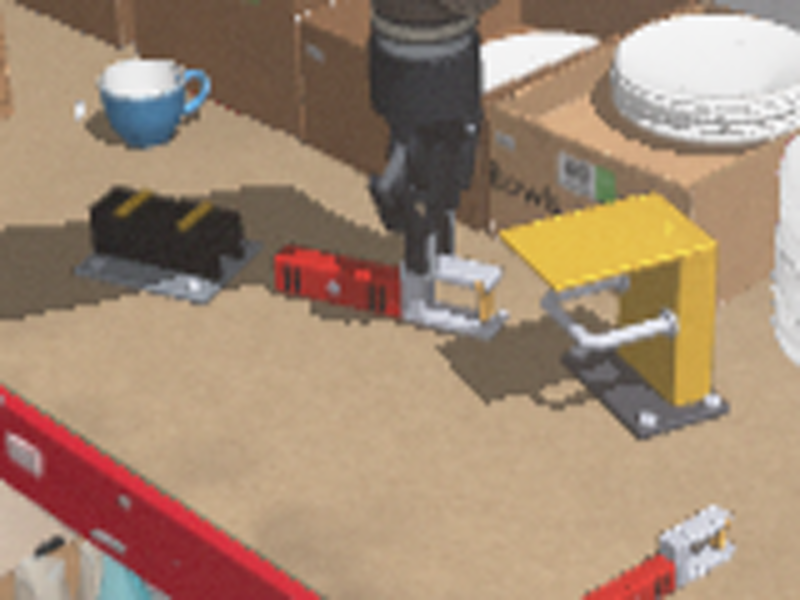

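The hook is fully out, held by the shank and level. I'll lower it 5 mm and release.

Request:
play_rows(
  commands=[
    {"dp": [0,0,0.009],"turn": [0,0,0],"jaw": -1},
    {"dp": [0,0,0.017],"turn": [0,0,0],"jaw": -1},
    {"dp": [0,0,0.018],"turn": [0,0,0],"jaw": -1},
    {"dp": [0,0,0.018],"turn": [0,0,0],"jaw": -0.3},
    {"dp": [0,0,0.018],"turn": [0,0,0],"jaw": -0.1},
  ],
)

```text
time: 5.6
eef_pos: [570.3, 88.1, 36.8]
tcp_rot: [[-0.343, 0.939, 0.001], [0.939, 0.343, -0.0], [-0.0, 0.001, -1.0]]
wrist_force: [0.2, -0.2, -0.5]
width: 0.447
```

Request:
play_rows(
  commands=[
    {"dp": [0,0,0],"turn": [0,0,0],"jaw": 0.2},
    {"dp": [0,0,0],"turn": [0,0,0],"jaw": 0.6},
    {"dp": [0,0,0],"turn": [0,0,0],"jaw": 1},
    {"dp": [0,0,-0.1],"turn": [0,0,0],"jaw": 1},
    {"dp": [0,0,-0.2],"turn": [0,0,0],"jaw": 1},
  ],
)

```text
time: 6.1
eef_pos: [568.9, 88.0, 96.0]
tcp_rot: [[-0.343, 0.939, -0.003], [0.939, 0.343, 0.0], [0.001, -0.003, -1.0]]
wrist_force: [0.4, 0.3, 0.8]
width: 1.002
```

Request:
play_rows(
  commands=[
    {"dp": [0,0,-0.13],"turn": [0,0,0],"jaw": 1},
    {"dp": [-0.25,0,-0.26],"turn": [0,0,0],"jaw": 1},
    {"dp": [-0.4,0,-0.3],"turn": [0,0,0],"jaw": 1},
    {"dp": [-0.5,0,-0.3],"turn": [0,0,0],"jaw": 1},
    {"dp": [-0.5,0,-0.3],"turn": [0,0,0],"jaw": 1},
  ],
)

```text
time: 6.6
eef_pos: [623.7, -57.6, 189.2]
tcp_rot: [[-0.339, 0.941, 0.005], [0.941, 0.339, -0.003], [-0.004, 0.004, -1.0]]
wrist_force: [-0.2, -0.1, 0.3]
width: 1.003
```

```bash
python3 - <<'E'
from h import *
T=shot('top','top2.png'); S=shot('scene','scene2.png')
a=cv2.resize(T[150:225,190:290],(800,600),interpolation=2); cv2.imwrite('pics/e.png',a)
for c in('top','scene'):
  for n,z in(('hook_grip',15),('snap_hook',0),('hook_throat',24),('hook_mouth',24)): print(c,n,[(ray(c,d['xy'],z)[:2].round(),round(d['confidence'],2)) for d in arm.pinpoint(n,c)[:3]])
E
```

```text
top hook_grip [(array([ 421., -224.]), 0.77), (array([532., 160.]), 0.68), (array([609., 451.]), 0.32)]
top snap_hook [(array([ 471., -234.]), 0.76), (array([560., 101.]), 0.69)]
top hook_throat [(array([ 477., -230.]), 0.68), (array([571.,  81.]), 0.67)]
top hook_mouth [(array([592.,  38.]), 0.93), (array([ 508., -223.]), 0.75)]
scene hook_grip [(array([523., 139.]), 0.76), (array([ 405., -248.]), 0.66)]
scene snap_hook [(array([571.,  89.]), 0.68)]
scene hook_throat [(array([560.,  65.]), 0.95), (array([ 458., -246.]), 0.75), (array([ 490., -494.]), 0.56)]
scene hook_mouth [(array([ 506., -242.]), 0.64), (array([581.,  39.]), 0.61)]
```

View pics/e.png

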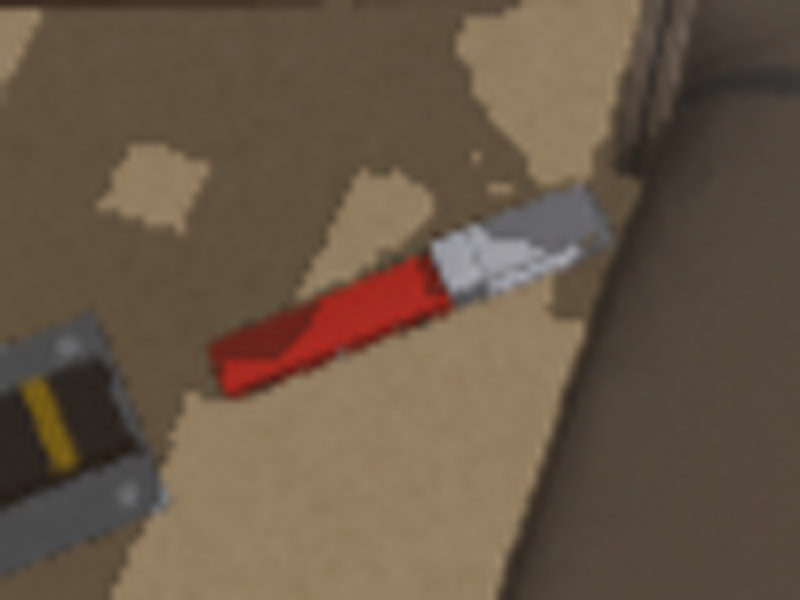

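The hook stands upright and clear of the sheath (handle end near full-frame px 217,196, nose near 265,176). I'll fit the handle silhouette.

```bash
python3 - <<'E'
from fit import *
from plan import plan
T=cv2.imread('pics/top2.png'); hs=cv2.cvtColor(T,cv2.COLOR_BGR2HSV)
s=hs[...,1].astype(float); red=np.clip((s-95)/(215-95),0,1)*((hs[...,0]<9)|(hs[...,0]>172)); o=np.zeros_like(s); o[178:202,212:250]=red[178:202,212:250]
q=fit([('top',o,[(-110,-6,-12,12,0,30)])],[567,92,-1.221]); print(q.x.round(3),q.fun,o.sum())
x,y,a=q.x; 
for k in(-66,): g=np.array([x+k*np.cos(a),y+k*np.sin(a)]); print(k,g)
plan([((*g,150),a+np.pi),((*g,75),a+np.pi),((*g,26),a+np.pi)])
E
```

```text
[565.302  96.597  -1.201] 82.66176470588236 198.76666666666665
-66 [541.42524345 158.12689683]
(np.float64(541.4252434543264), np.float64(158.12689683375237), 150) dp [0.748, -0.008, 0.122] turn [-0.001, -0.001, -0.037]
(np.float64(541.4252434543264), np.float64(158.12689683375237), 75) dp [-0.0, -0.0, 0.25] turn [-0.0, -0.0, -0.0]
(np.float64(541.4252434543264), np.float64(158.12689683375237), 26) dp [-0.0, -0.0, 0.163] turn [-0.0, -0.0, -0.0]
```

Request:
play_rows(
  commands=[
    {"dp": [0.748,-0.005,0.122],"turn": [0,0,-0.02],"jaw": 1},
    {"dp": [0.748,-0.005,0.122],"turn": [0,0,-0.02],"jaw": 1},
    {"dp": [0.748,-0.005,0.122],"turn": [0,0,-0.02],"jaw": 1},
    {"dp": [0.748,-0.005,0.122],"turn": [0,0,-0.02],"jaw": 1},
    {"dp": [0.748,-0.005,0.122],"turn": [0,0,-0.02],"jaw": 1},
  ],
)

```text
time: 7.6
eef_pos: [540.7, 160.8, 149.3]
tcp_rot: [[-0.355, 0.935, -0.002], [0.935, 0.355, 0.001], [0.001, -0.001, -1.0]]
wrist_force: [-0.5, -1.2, 0.6]
width: 1.002
```

Request:
play_rows(
  commands=[
    {"dp": [0,0,0.13],"turn": [0,0,0],"jaw": 1},
    {"dp": [0,0,0.25],"turn": [0,0,0],"jaw": 1},
    {"dp": [0,0,0.25],"turn": [0,0,0],"jaw": 1},
    {"dp": [0,0,0.25],"turn": [0,0,0],"jaw": 1},
    {"dp": [0,0,0.25],"turn": [0,0,0],"jaw": 1},
  ],
)

```text
time: 8.1
eef_pos: [544.8, 157.5, 77.5]
tcp_rot: [[-0.352, 0.936, 0.004], [0.936, 0.352, 0.0], [-0.001, 0.004, -1.0]]
wrist_force: [0.1, 0.1, 0.8]
width: 0.997
```

```bash
python3 - <<'E'
from plan import *
plan([((542.5,158.5,26),np.pi-1.215)]); print(arm.get_obs()['eef_pos'])
E
```

```text
(542.5, 158.5, 26) dp [0.006, -0.007, 0.172] turn [0.008, 0.002, 0.008]
[544.84636387 157.54905216  77.48594838]
```

Request:
play_rows(
  commands=[
    {"dp": [0,-0.003,0.08],"turn": [0,0,0],"jaw": 1},
    {"dp": [0,-0.003,0.14],"turn": [0,0,0],"jaw": 1},
    {"dp": [0,-0.003,0.165],"turn": [0,0,0],"jaw": 1},
    {"dp": [0,-0.003,0.165],"turn": [0,0,0],"jaw": 1},
    {"dp": [0,-0.003,0.165],"turn": [0,0,0],"jaw": 0.2},
  ],
)

```text
time: 8.6
eef_pos: [543.6, 157.1, 27.3]
tcp_rot: [[-0.352, 0.936, 0.003], [0.936, 0.352, 0.0], [-0.001, 0.003, -1.0]]
wrist_force: [-0.4, 0.4, 0.5]
width: 0.856
```

Request:
play_rows(
  commands=[
    {"dp": [0,0,0],"turn": [0,0,0],"jaw": -0.2},
    {"dp": [0,0,0],"turn": [0,0,0],"jaw": -1},
    {"dp": [0,0,0],"turn": [0,0,0],"jaw": -1},
    {"dp": [0,0,0],"turn": [0,0,0],"jaw": -1},
    {"dp": [0,0,0],"turn": [0,0,0],"jaw": -1},
  ],
)

```text
time: 9.1
eef_pos: [542.3, 157.1, 25.7]
tcp_rot: [[-0.352, 0.936, 0.0], [0.936, 0.352, 0.0], [0.0, 0.0, -1.0]]
wrist_force: [0.2, -0.1, -1.2]
width: 0.005
```

```bash
python3 - <<'E'
from plan import *
o=arm.get_obs(); print(o['eef_pos'],o['width'],o['wrist_force'])
# keep hook: estimated origin/yaw vs tool
a=-.31; u=np.array([np.cos(a),np.sin(a)]); bar=np.array([556.4,-58.1]); 
for k in (82,): print('pre tcp',bar-(k+66)*u)
w=bar-(82+66)*u
plan([((542,158,100),-1.215+np.pi),((480,70,100),-.8+np.pi),((*w,100),-.45+np.pi),((*w,72),-.31+np.pi)])
E
```

```text
[542.29538604 157.11856059  25.70704823] 0.00547977299701782 [ 0.22443119 -0.13549592 -1.22641718]
pre tcp [415.45463166 -12.95132181]
(542, 158, 100) dp [0.003, 0.0, -0.248] turn [0.0, -0.0, 0.008]
(480, 70, 100) dp [-0.203, -0.296, 0.0] turn [0.0, 0.0, -0.83]
(np.float64(415.4546316569144), np.float64(-12.951321806370366), 100) dp [-0.048, -0.347, 0.0] turn [0.0, 0.0, -0.7]
(np.float64(415.4546316569144), np.float64(-12.951321806370366), 72) dp [-0.0, 0.0, 0.094] turn [0.0, 0.0, -0.28]
```

The jaws closed on nothing, so I need to look.

```bash
python3 - <<'E'
from h import *
T=shot('top','top3.png'); S=shot('scene','scene3.png')
a=cv2.resize(T[155:215,200:280],(400,300),interpolation=2); b=cv2.resize(S[150:230,210:310],(400,320),interpolation=2)
J=np.zeros((320,800,3),np.uint8); J[:300,:400]=a; J[:,400:]=b; cv2.imwrite('pics/f.png',J)
E
```

```text
(no output)
```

View pics/f.png

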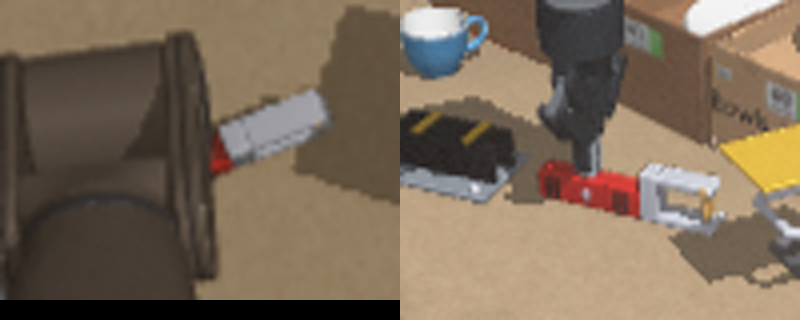

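```bash
python3 - <<'E'
from fit import *
import fit as F
o=arm.get_obs(); print(o['eef_pos'],o['q'].round(3),o['width'])
p=o['eef_pos']; print('tip scene',proj('scene',[p,p+[0,0,-22]]).round(1), 'crop', ((proj('scene',[p,p+[0,0,-22]])-[210,150])*4+[400,0]).round())
T=cv2.imread('pics/top3.png'); hs=cv2.cvtColor(T,cv2.COLOR_BGR2HSV); s=hs[...,1].astype(float)
g=np.zeros_like(s); w=(slice(168,192),slice(243,270)); g[w]=(np.clip((70-s)/(60),0,1)*(hs[...,2]>120))[w]
print(g.sum())
q=fit([('top',g,[(-8,66,-12,12,0,9),(-8,62,-12,12,38,48),(-8,10,-12,12,0,48)])],[560,92,-1.22]); print('hook top',q.x.round(3),q.fun)
S=cv2.imread('pics/scene3.png'); hs=cv2.cvtColor(S,cv2.COLOR_BGR2HSV); s=hs[...,1].astype(float)
r=np.zeros_like(s); w=(slice(186,206),slice(240,275)); r[w]=(np.clip((s-95)/100,0,1)*((hs[...,0]<9)|(hs[...,0]>172)))[w]; print(r.sum())
q2=fit([('scene',r,[(-110,-6,-12,12,0,30)])],q.x); print('scene',q2.x.round(3),q2.fun)
q3=fit([('scene',r,[(-110,-6,-12,12,0,30)]),('top',g,[(-8,66,-12,12,0,9),(-8,62,-12,12,38,48),(-8,10,-12,12,0,48)])],q.x); print('both',q3.x.round(3),q3.fun)
x,y,a=q3.x; d=p[:2]-[x,y]; print('tcp in hook', d@[np.cos(a),np.sin(a)], d@[-np.sin(a),np.cos(a)])
E
```

```text
[542.25829998 157.10232573  25.62227718] [ 0.102  0.298  1.971  0.     0.873 -0.258] -0.0004158186521176588
tip scene [[256.1 193.8]
 [256.4 199.1]] crop [[584. 175.]
 [586. 196.]]
170.2166666666667
hook top [565.153  97.738  -1.209] 49.24215686274509
152.95
scene [550.6   101.903  -1.488] 148.41705882352943
both [566.758  98.5    -1.26 ] 212.0364705882353
tcp in hook -63.289337938130174 -5.3794216846754574
```

```bash
python3 - <<'E'
from fit import *
S=cv2.imread('pics/scene3.png'); x0,y0=235,160; f=13
J=cv2.resize(S[y0:y0+46,x0:x0+60],None,fx=f,fy=f,interpolation=cv2.INTER_NEAREST)
def dl(P,col): cv2.polylines(J,[np.round((proj('scene',P)-[x0,y0]+.5)*f).astype(int)],False,col,1)
for z in(0,30):
    R=np.array([[-110,-12,z],[-6,-12,z],[-6,12,z],[-110,12,z],[-110,-12,z]],float); dl(place(R,565.2,97.5,-1.215),(255,0,0))
p=arm.get_obs()['eef_pos']; dl([p+[0,0,60],p+[0,0,-22]],(0,255,0))
cv2.imwrite('pics/g.png',J)
E
```

```text
(no output)
```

View pics/g.png

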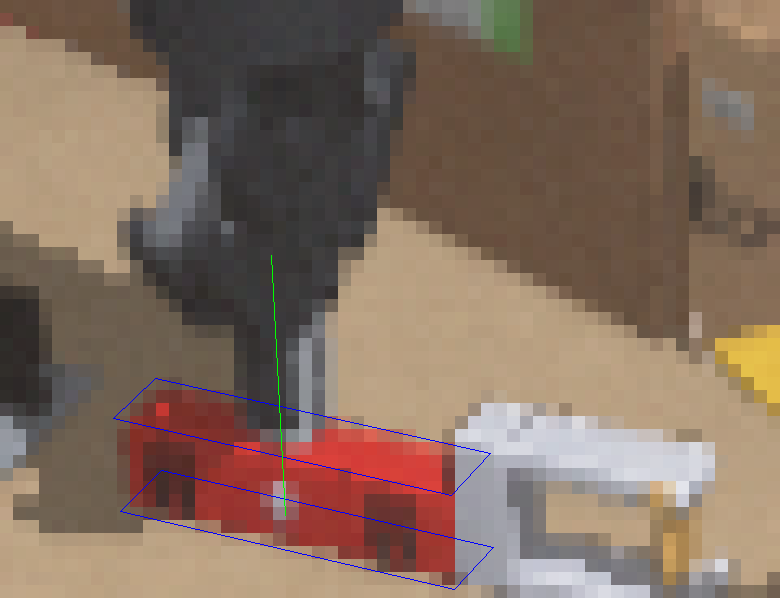

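```bash
python3 - <<'E'
import cv2,numpy as np
A=cv2.imread('pics/scene2.png');B=cv2.imread('pics/scene3.png');C=cv2.imread('pics/top2.png');D=cv2.imread('pics/top3.png')
f=lambda I,y,x,h,w,F:cv2.resize(I[y:y+h,x:x+w],None,fx=F,fy=F,interpolation=cv2.INTER_NEAREST)
J=np.vstack([np.hstack([f(A,175,238,40,60,6.5),f(B,175,238,40,60,6.5)]),np.hstack([f(C,165,210,40,60,6.5),f(D,165,210,40,60,6.5)])])
cv2.imwrite('pics/i.png',J)
def red(I,r):
    h=cv2.cvtColor(I,cv2.COLOR_BGR2HSV);m=((h[...,0]<9)|(h[...,0]>172))&(h[...,1]>150)
    y0,y1,x0,x1=r; p=np.argwhere(m[y0:y1,x0:x1])+[y0,x0]; return len(p),p.min(0),p.max(0),p.mean(0)
print(red(A,(180,215,238,280)),red(B,(180,215,238,280)))
E
```

```text
(189, array([190, 245]), array([203, 269]), array([196.19047619, 257.49206349])) (164, array([191, 245]), array([203, 269]), array([196.59146341, 257.76219512]))
```

View pics/i.png

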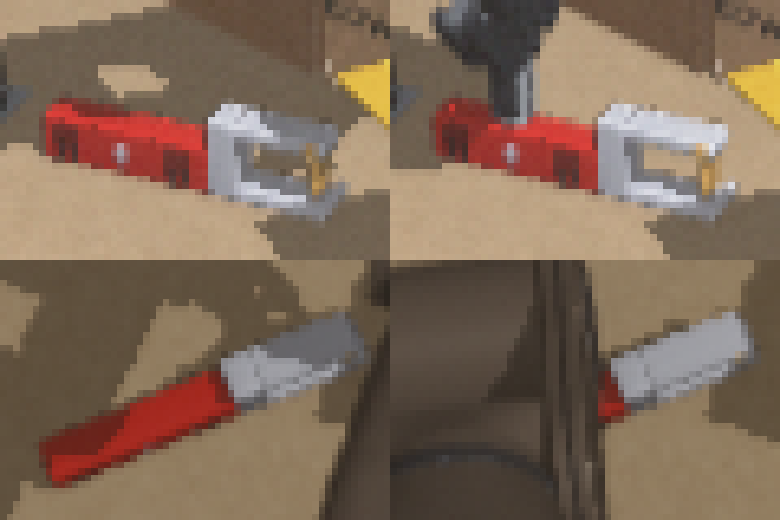

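The hook hasn't moved. The fingertips sit just above the handle, about 20 mm higher than the nominal overhang implies. The first draw picture agrees, since the fingers covered only the top of the shank. I'll reopen, go lower in guarded steps and work relative to the hook from there.

Request:
play_rows(
  commands=[
    {"dp": [0,0,0],"turn": [0,0,0],"jaw": 1},
    {"dp": [0,0,0],"turn": [0,0,0],"jaw": 1},
    {"dp": [0,0,0],"turn": [0,0,0],"jaw": 1},
    {"dp": [0,0,0],"turn": [0,0,0],"jaw": 1},
    {"dp": [0,0,0.02],"turn": [0,0,0],"jaw": 1},
  ],
)

```text
time: 9.7
eef_pos: [543.1, 157.2, 20.3]
tcp_rot: [[-0.352, 0.936, 0.002], [0.936, 0.352, 0.0], [-0.001, 0.002, -1.0]]
wrist_force: [-1.1, 0.4, -0.0]
width: 0.852
```

Request:
play_rows(
  commands=[
    {"dp": [0,0,0.01],"turn": [0,0,0],"jaw": 1},
    {"dp": [0,0,0.02],"turn": [0,0,0],"jaw": 1},
    {"dp": [0,0,0.03],"turn": [0,0,0],"jaw": 1},
    {"dp": [0,0,0.03],"turn": [0,0,0],"jaw": 1},
    {"dp": [0,0,0.03],"turn": [0,0,0],"jaw": 1},
  ],
)

```text
time: 10.2
eef_pos: [542.2, 157.1, 10.5]
tcp_rot: [[-0.352, 0.936, -0.0], [0.936, 0.352, -0.0], [0.0, -0.0, -1.0]]
wrist_force: [0.3, 0.8, -0.7]
width: 0.996
```

Request:
play_rows(
  commands=[
    {"dp": [0,0,0],"turn": [0,0,0],"jaw": -1},
    {"dp": [0,0,0],"turn": [0,0,0],"jaw": -1},
    {"dp": [0,0,0],"turn": [0,0,0],"jaw": -1},
    {"dp": [0,0,0],"turn": [0,0,0],"jaw": -1},
    {"dp": [0,0,0],"turn": [0,0,0],"jaw": -1},
  ],
)

```text
time: 10.7
eef_pos: [542.8, 157.2, 11.1]
tcp_rot: [[-0.352, 0.936, 0.001], [0.936, 0.352, 0.0], [-0.0, 0.001, -1.0]]
wrist_force: [0.4, -0.1, -2.6]
width: 0.259
```

Request:
play_rows(
  commands=[
    {"dp": [0,0,0],"turn": [0,0,0],"jaw": 0.2},
    {"dp": [0,0,0],"turn": [0,0,0],"jaw": 0.2},
    {"dp": [0,0,0.01],"turn": [0,0,0],"jaw": 0.2},
    {"dp": [0,0,0.02],"turn": [0,0,0],"jaw": 0.2},
    {"dp": [0,0,0.02],"turn": [0,0,0],"jaw": 0.2},
  ],
)

```text
time: 11.2
eef_pos: [541.7, 157.0, 3.9]
tcp_rot: [[-0.352, 0.936, -0.001], [0.936, 0.352, -0.0], [0.0, -0.001, -1.0]]
wrist_force: [-0.4, 0.9, 0.5]
width: 0.599
```

Request:
play_rows(
  commands=[
    {"dp": [0,0,0],"turn": [0,0,0],"jaw": -1},
    {"dp": [0,0,0],"turn": [0,0,0],"jaw": -1},
    {"dp": [0,0,0],"turn": [0,0,0],"jaw": -1},
    {"dp": [0,0,0],"turn": [0,0,0],"jaw": -1},
    {"dp": [0,0,0],"turn": [0,0,0],"jaw": -1},
  ],
)

```text
time: 11.7
eef_pos: [542.6, 157.2, 4.9]
tcp_rot: [[-0.352, 0.936, 0.001], [0.936, 0.352, 0.0], [-0.0, 0.001, -1.0]]
wrist_force: [0.5, 1.4, 0.0]
width: 0.266
```

```bash
python3 - <<'E'
from plan import *
o=arm.get_obs(); print(o['eef_pos'],o['width'],o['wrist_force'])
a=-.31; u=np.array([np.cos(a),np.sin(a)]); bar=np.array([556.4,-58.1]); w=bar-(86+64)*u; print(w)
z0=o['eef_pos'][2]
plan([((530,150,z0+60),-1.215+np.pi),((475,70,z0+60),-.8+np.pi),((*w,z0+60),-.4+np.pi),((*w,z0+46),-.31+np.pi)])
E
```

```text
[542.5784274  157.16022344   4.86071897] 0.2658073711185104 [0.46019255 1.37507967 0.03776231]
[413.54996452 -12.34120453]
(530, 150, np.float64(64.86071897375447)) dp [-0.008, -0.047, -0.2] turn [0.002, 0.0, 0.008]
(475, 70, np.float64(64.86071897375447)) dp [-0.186, -0.265, 0.0] turn [-0.001, 0.0, -0.83]
(np.float64(413.54996451714294), np.float64(-12.341204533483477), np.float64(64.86071897375447)) dp [-0.054, -0.338, -0.0] turn [0.0, 0.0, -0.8]
(np.float64(413.54996451714294), np.float64(-12.341204533483477), np.float64(50.86071897375447)) dp [0.0, -0.0, 0.047] turn [0.0, 0.0, -0.18]
```

```bash
python3 - <<'E'
from plan import *
z=64.9; pi=np.pi
plan([((542,157,z),-1.215+pi),((435,100,z),-1.1+pi),((420,-2,z),-.7+pi),((413.5,-12.3,z-14),-.31+pi)])
E
```

```text
(542, 157, 64.9) dp [0.0, -0.002, -0.2] turn [0.002, 0.0, 0.008]
(435, 100, 64.9) dp [-0.054, -0.4, -0.0] turn [-0.0, 0.0, -0.23]
(420, -2, 64.9) dp [-0.28, -0.199, 0.0] turn [-0.001, 0.0, -0.8]
(413.5, -12.3, 50.900000000000006) dp [-0.005, -0.04, 0.047] turn [0.0, 0.0, -0.78]
```

Request:
play_rows(
  commands=[
    {"dp": [0,0,-0.06],"turn": [0,0,0],"jaw": -1},
    {"dp": [0,0,-0.13],"turn": [0,0,0],"jaw": -1},
    {"dp": [0,0,-0.2],"turn": [0,0,0],"jaw": -1},
    {"dp": [0,0,-0.2],"turn": [0,0,0],"jaw": -1},
    {"dp": [0,0,-0.2],"turn": [0,0,0],"jaw": -1},
  ],
)

```text
time: 12.2
eef_pos: [541.9, 157.0, 64.1]
tcp_rot: [[-0.352, 0.936, -0.001], [0.936, 0.352, -0.0], [0.0, -0.0, -1.0]]
wrist_force: [-0.5, 0.8, -2.1]
width: 0.263
```

Request:
play_rows(
  commands=[
    {"dp": [-0.013,-0.1,0],"turn": [0,0,-0.05],"jaw": -1},
    {"dp": [-0.027,-0.2,0],"turn": [0,0,-0.1],"jaw": -1},
    {"dp": [-0.04,-0.3,0],"turn": [0,0,-0.17],"jaw": -1},
    {"dp": [-0.054,-0.4,0],"turn": [0,0,-0.23],"jaw": -1},
    {"dp": [-0.054,-0.4,0],"turn": [0,0,-0.23],"jaw": -1},
  ],
)

```text
time: 12.7
eef_pos: [430.0, 98.9, 61.2]
tcp_rot: [[-0.457, 0.89, -0.009], [0.89, 0.457, -0.0], [0.004, -0.008, -1.0]]
wrist_force: [0.7, -0.5, -1.8]
width: 0.27
```

Request:
play_rows(
  commands=[
    {"dp": [-0.07,-0.05,0],"turn": [0,0,-0.2],"jaw": -1},
    {"dp": [-0.14,-0.1,0],"turn": [0,0,-0.4],"jaw": -1},
    {"dp": [-0.21,-0.15,0],"turn": [0,0,-0.6],"jaw": -1},
    {"dp": [-0.28,-0.199,0],"turn": [0,0,-0.8],"jaw": -1},
    {"dp": [-0.28,-0.199,0],"turn": [0,0,-0.8],"jaw": -1},
  ],
)

```text
time: 13.2
eef_pos: [420.8, -4.1, 63.8]
tcp_rot: [[-0.766, 0.643, -0.001], [0.643, 0.766, -0.0], [0.001, -0.001, -1.0]]
wrist_force: [-0.4, 0.4, -1.1]
width: 0.266
```

Request:
play_rows(
  commands=[
    {"dp": [0,-0.02,0.02],"turn": [0,0,-0.26],"jaw": -1},
    {"dp": [0,-0.03,0.04],"turn": [0,0,-0.52],"jaw": -1},
    {"dp": [0,-0.04,0.047],"turn": [0,0,-0.78],"jaw": -1},
    {"dp": [0,-0.04,0.047],"turn": [0,0,-0.78],"jaw": -1},
    {"dp": [0,-0.04,0.047],"turn": [0,0,-0.78],"jaw": -1},
  ],
)

```text
time: 13.7
eef_pos: [413.3, -11.0, 50.1]
tcp_rot: [[-0.953, 0.304, -0.001], [0.304, 0.953, 0.0], [0.001, 0.0, -1.0]]
wrist_force: [0.3, -0.8, -1.7]
width: 0.264
```

```bash
cat > chk.py <<'E'
import sys
from fit import *
n=sys.argv[1]; zt=float(sys.argv[2]) # hook lower edge z
T=shot('top','top%s.png'%n); S=shot('scene','scene%s.png'%n)
o=arm.get_obs(); p=o['eef_pos']; X=o['tcp_rot'][:,0]; a=np.arctan2(-X[1],-X[0]); print(o['time'],p.round(1),'yaw',round(a,3),o['tcp_rot'][:,2].round(3),o['width'])
h=p[:2]+64*np.array([np.cos(a),np.sin(a)])
hd=np.array([h[0],h[1],a])
u=np.array([np.cos(a),np.sin(a)]); d=np.array([556.4,-58.1])-h; print('bar in hook x,y',d@u,d@[-u[1],u[0]])
def dl(J,c,P,x,y,a,col,x0,y0,f): cv2.polylines(J,[np.round((proj(c,place(np.array(P,float),x,y,a))-[x0,y0]+.5)*f).astype(int)],False,col,1)
def pic(c,I,x0,y0,w,hh,f):
    J=cv2.resize(I[y0:y0+hh,x0:x0+w],None,fx=f,fy=f,interpolation=cv2.INTER_NEAREST)
    for z in(0,48): dl(J,c,[[10,-12,zt+z],[64,-12,zt+z],[64,12,zt+z],[10,12,zt+z]],*hd,(255,0,0),x0,y0,f)
    for z in(0,30): dl(J,c,[[-6,-12,zt+z],[-110,-12,zt+z],[-110,12,zt+z],[-6,12,zt+z]],*hd,(255,0,255),x0,y0,f)
    dl(J,c,[[-60,-27,70],[-60,27,70]],613.4,-76.9,-.31,(0,255,0),x0,y0,f)
    return J
A=pic('top',T,250,145,75,70,8); B=pic('scene',S,255,180,75,70,8); J=np.zeros((560,800,3),np.uint8); A=cv2.resize(A,(400,373)); B2=B[:, :600]
J=np.vstack([np.hstack([cv2.resize(A,(300,280)),]),]) 
L=np.zeros((560,800,3),np.uint8); L[:280,:300]=J; L[:467,300:]=cv2.resize(B,(500,467)); cv2.imwrite('pics/k%s.png'%n,L)
E
python3 chk.py 4 46
```

```text
13.8 [413.6 -11.2  50.5] yaw -0.308 [-0.  0. -1.] 0.2687914400655861
bar in hook x,y 86.29977400181988 -1.4581503312951387
```

View pics/k4.png

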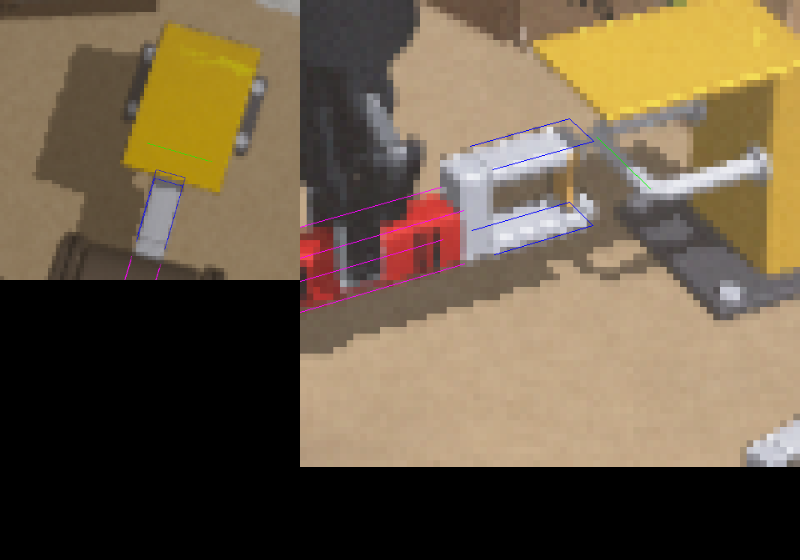

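The hook lines up with the bar: level, bar about z 24–26 in the hook's frame, 86 mm ahead. I'll push slowly and watch the force.

Request:
play_rows(
  commands=[
    {"dp": [-0.02,0,-0.003],"turn": [0,0,0],"jaw": -1},
    {"dp": [-0.04,0,-0.003],"turn": [0,0,0],"jaw": -1},
    {"dp": [-0.06,0,-0.003],"turn": [0,0,0],"jaw": -1},
    {"dp": [-0.08,0,-0.003],"turn": [0,0,0],"jaw": -1},
    {"dp": [-0.1,0,-0.003],"turn": [0,0,0],"jaw": -1},
  ],
)

```text
time: 14.3
eef_pos: [441.6, -20.5, 51.2]
tcp_rot: [[-0.954, 0.301, -0.002], [0.301, 0.954, 0.001], [0.003, 0.0, -1.0]]
wrist_force: [-4.3, 1.6, 0.9]
width: 0.269
```

Request:
play_rows(
  commands=[
    {"dp": [-0.01,0,0],"turn": [0,0,0],"jaw": -1},
    {"dp": [-0.02,0,0],"turn": [0,0,0],"jaw": -1},
    {"dp": [-0.03,0,0],"turn": [0,0,0],"jaw": -1},
    {"dp": [-0.04,0,0],"turn": [0,0,0],"jaw": -1},
    {"dp": [-0.05,0,0],"turn": [0,0,0],"jaw": -1},
  ],
)

```text
time: 14.8
eef_pos: [453.8, -24.3, 50.1]
tcp_rot: [[-0.954, 0.301, -0.007], [0.301, 0.954, 0.002], [0.007, -0.0, -1.0]]
wrist_force: [-6.2, 1.9, 0.9]
width: 0.266
```

Request:
play_rows(
  commands=[
    {"dp": [-0.015,0,0],"turn": [0,0,0],"jaw": -1},
    {"dp": [-0.03,0,0],"turn": [0,0,0],"jaw": -1},
    {"dp": [-0.045,0,0],"turn": [0,0,0],"jaw": -1},
    {"dp": [-0.055,0,0],"turn": [0,0,0],"jaw": -1},
    {"dp": [-0.065,0,0],"turn": [0,0,0],"jaw": -1},
  ],
)

```text
time: 15.3
eef_pos: [476.1, -31.4, 51.9]
tcp_rot: [[-0.954, 0.301, 0.003], [0.301, 0.954, -0.001], [-0.003, 0.0, -1.0]]
wrist_force: [0.1, -0.2, -1.5]
width: 0.268
```

Request:
play_rows(
  commands=[
    {"dp": [-0.006,0,0],"turn": [0,0,0],"jaw": -1},
    {"dp": [-0.012,0,0],"turn": [0,0,0],"jaw": -1},
    {"dp": [-0.012,0,0],"turn": [0,0,0],"jaw": -1},
  ],
)

```text
time: 15.6
eef_pos: [478.5, -32.2, 51.4]
tcp_rot: [[-0.954, 0.301, 0.0], [0.301, 0.954, -0.0], [-0.0, -0.0, -1.0]]
wrist_force: [0.3, -0.6, -1.2]
width: 0.263
```

The force built to about 6.5 N and then dropped to nothing, so the gate should have flicked shut. Checking before release.

```bash
python3 chk.py 5 46
```

```text
15.7 [478.1 -32.   51.3] yaw -0.306 [-0.  0. -1.] 0.26279010147176685
bar in hook x,y 18.479182483969623 -1.279243156931767
```

View pics/k5.png

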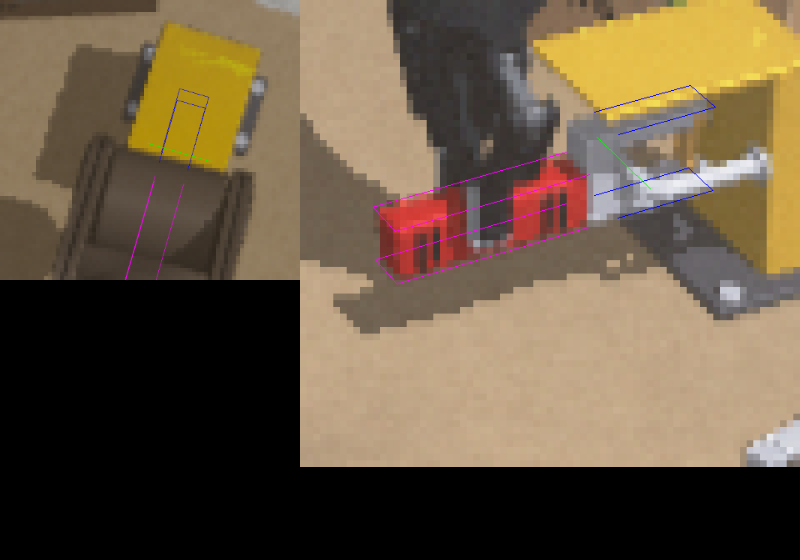

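The bar is in the throat and the gold gate hangs shut ahead of it (at about px 683,155 in the crop). Rather than dropping the tail, I'll pivot it down about the bar and then release.

Request:
play_rows(
  commands=[
    {"dp": [0,0,0.01],"turn": [0,0,0],"jaw": -1},
    {"dp": [0,0,0.02],"turn": [0,0,0],"jaw": -1},
    {"dp": [-0.001,0,0.04],"turn": [0,-0.15,0],"jaw": -1},
    {"dp": [-0.003,0,0.06],"turn": [0,-0.3,0],"jaw": -1},
    {"dp": [-0.005,0,0.075],"turn": [0,-0.4,0],"jaw": -1},
  ],
)

```text
time: 16.2
eef_pos: [478.6, -32.1, 28.0]
tcp_rot: [[-0.935, 0.301, 0.19], [0.295, 0.954, -0.06], [-0.199, -0.0, -0.98]]
wrist_force: [0.3, 0.0, -1.9]
width: 0.266
```

Request:
play_rows(
  commands=[
    {"dp": [0,0,0.008],"turn": [0,-0.06,0],"jaw": -1},
    {"dp": [0,0,0.016],"turn": [0,-0.12,0],"jaw": -1},
    {"dp": [0,0,0.016],"turn": [0,-0.12,0],"jaw": -0.4},
    {"dp": [0,0,0.016],"turn": [0,-0.12,0],"jaw": -0.2},
    {"dp": [0,0,0.016],"turn": [0,-0.12,0],"jaw": 0},
  ],
)

```text
time: 16.7
eef_pos: [481.5, -33.1, 25.0]
tcp_rot: [[-0.921, 0.301, 0.246], [0.291, 0.954, -0.078], [-0.258, 0.0, -0.966]]
wrist_force: [0.0, -1.7, -0.5]
width: 0.499
```

Request:
play_rows(
  commands=[
    {"dp": [0,0,0],"turn": [0,0,0],"jaw": 0.5},
    {"dp": [0,0,0],"turn": [0,0,0],"jaw": 1},
    {"dp": [0,0,-0.07],"turn": [0,0,0],"jaw": 1},
    {"dp": [0,0,-0.18],"turn": [0,0,0],"jaw": 1},
    {"dp": [0,0,-0.3],"turn": [0,0,0],"jaw": 1},
  ],
)

```text
time: 17.2
eef_pos: [457.6, -25.6, 111.3]
tcp_rot: [[-0.922, 0.301, 0.243], [0.291, 0.954, -0.077], [-0.255, -0.0, -0.967]]
wrist_force: [0.8, -0.4, -0.6]
width: 0.999
```

Request:
play_rows(
  commands=[
    {"dp": [0.05,-0.15,-0.15],"turn": [0,0,0],"jaw": 1},
    {"dp": [0.05,-0.3,-0.25],"turn": [0,0,0],"jaw": 1},
    {"dp": [0.05,-0.45,-0.3],"turn": [0,0,0],"jaw": 1},
    {"dp": [0.05,-0.6,-0.3],"turn": [0,0,0],"jaw": 1},
    {"dp": [0.05,-0.7,-0.3],"turn": [0,0,0],"jaw": 1},
  ],
)

```text
time: 17.7
eef_pos: [358.9, -217.4, 196.7]
tcp_rot: [[-0.92, 0.302, 0.248], [0.291, 0.953, -0.082], [-0.262, -0.003, -0.965]]
wrist_force: [0.6, 0.8, 0.6]
width: 0.996
```

```bash
python3 - <<'E'
from h import *
o=arm.get_obs(); print(o['time'],o['eef_pos'],o['width'],o['wrist_force'])
S=shot('scene','scene6.png'); T=shot('top','top6.png')
for n in('hook_grip','hook_throat','hook_mouth','gate','eye_bar'): print(n,[(np.round(d['xy']).tolist(),round(d['confidence'],2)) for d in arm.pinpoint(n,'scene')[:3]])
J=np.zeros((480,800,3),np.uint8); J[:480,:480]=cv2.resize(S[180:240,275:335],(480,480),interpolation=0); J[:320,480:]=cv2.resize(T[130:230,260:360],(320,320),interpolation=2)
cv2.imwrite('pics/l.png',J)
E
```

```text
17.7 [ 358.91138944 -217.37244437  196.72957844] 0.995953682564905 [0.57528836 0.84765037 0.63167084]
hook_grip [([285.0, 221.0], 0.71), ([313.0, 260.0], 0.53)]
hook_throat [([302.0, 209.0], 0.8), ([323.0, 249.0], 0.62)]
hook_mouth [([309.0, 200.0], 0.91), ([334.0, 244.0], 0.75)]Traceback (most recent call last):
  File "<stdin>", line 4, in <module>
ValueError: it knows: anchor, cup_blue, cup_mint, eye_bar, glass_shaker, hook_grip, hook_mouth, hook_throat, ramekin, sheath, snap_hook, tape_roll
```

```bash
python3 - <<'E'
from h import *
S=shot('scene','scene7.png'); T=cv2.imread('pics/top6.png')
print('bar px',proj('scene',[[556.4,-58.1,70]]))
J=np.zeros((480,800,3),np.uint8); J[:480,:480]=cv2.resize(S[180:240,275:335],(480,480),interpolation=0); J[:320,480:]=cv2.resize(T[130:230,260:360],(320,320),interpolation=2)
cv2.imwrite('pics/l.png',J)
E
```

```text
bar px [[302.87192662 203.74979863]]
```

View pics/l.png

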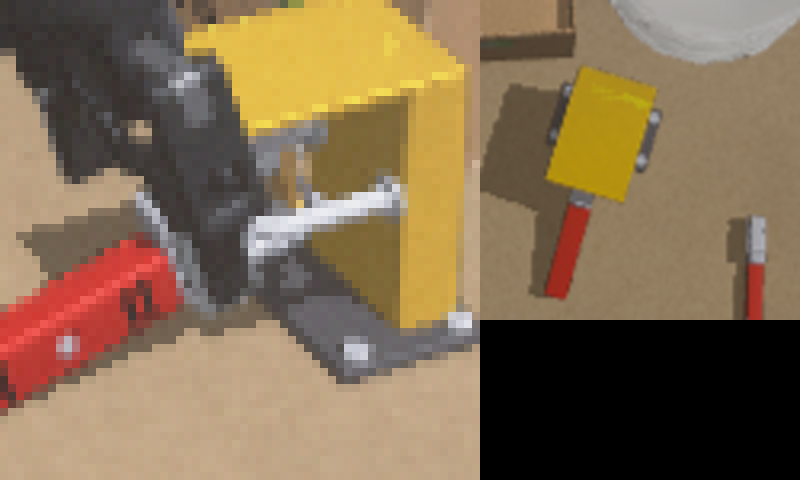

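```bash
python3 -c "
from cell import arm
o=arm.get_obs(); print(o['time'],o['qd'].round(3),o['wrist_force']); arm.job_done()"
```

```text
18.0 [ 0.023 -0.001  0.004 -0.001 -0.    -0.004] [-0.28812896 -0.26435824 -0.70477339]
the job is handed in; nothing more can be done
```

I drew the hook out of the sheath and stood it on the worktop about 150 mm from the mouth. After letting go, I took it again by the handle and pushed it onto the eye's front bar. The job was handed in at about 18 s and reports no verdict.

**Push:** the force rose to about 6.5 N and then fell to nothing, as it should when the gate flicks shut. I then lowered the tail, let go and moved the arm clear.

**One miss:** the first grasp of the handle closed on nothing, without moving the hook. The fingertips stood about 20 mm higher than the stated overhang, so I went lower and gripped it.

**Last checks:**
- **Hooked on the bar:** before release, the bar was about 18 mm along the hook and 1 mm off centre, worked out from the arm's position. After release, the network placed the throat within about 5 px of the bar, and the mouth lay beyond it.
- **Gate shut:** a picture before release showed the gate hanging shut. In the last picture the gripper hid part of the head, so only part of the gate showed, and I did not measure its angle.
- **Bystanders:** the arm stayed away from the crockery, shakers and tape roll, but I did not measure where they stood at the end.

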